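# Hang the slide carrier quiet over the staining dish and lower it in

### The job

Grip the slide carrier by the roller on its bail, touching nothing else of it, draw it straight out of the slanted drain stand along its lean without righting it against the stand or knocking it there, and carry it to the open staining dish, keeping the rack off the bench and clear of the dish that has its lid on. Let it hang quiet and centred over the open dish, clear above the rim, for three seconds so that the last drops fall in. Then lower it in gently until it stands flat on the dish's floor, let go and draw the hand away.

Things in the scene. Friction and masses are not known exactly. Their poses are not given: they have to be found in the camera images.
- carrier: Steel slide carrier, 0.4 to 0.65 kg with its slides. Rack 111 mm along its x, 92 mm along its y, 40 mm high; rigid bail of 7 mm rods at x = -54 and +54 mm up to a top rod at 250 mm; an 8 mm square cross bar along x at 120 mm height sticks out to x = -90 and +90 mm. Origin: centre of the rack's underside, z up along the bail. At the start it leans 0.25 rad towards its own +y, in the stand.
- grip (a point): Centre of the black roller on the carrier's top rod, 250 mm above the rack's underside: where to grip, from above, fingers closing along the level direction of the carrier's y. Axes of the carrier. Held by the roller, the carrier swings about its x through here: centre of mass 211 mm below, pendulum length 229 mm, period 0.96 s, hardly damped (50 s to fall to a third); it hangs with its z upright.
- roller: The black roller itself, 22 mm in diameter (25 mm over the end flanges), 78 mm long along the carrier's x, origin at its centre. It turns freely on the carrier's top rod, so its own y and z axes say nothing about the carrier.
- foot (a point): Centre of the underside of the carrier's rack, with the carrier's axes.
- stand: Fixed drain stand on a tray 200 by 210 mm; seat leaning 0.25 rad to the stand's +y. Foot walls and notches in two slim cheeks for the cross bar's ends hold the carrier (4 mm play) until it is drawn 32 mm up along its z; then it swings. Cheeks: 77 mm either side of the middle, tops 185 mm up, 34 mm wide: lift on, leave between them to the stand's +y. Origin: tray's underside.
- dish: The open, empty staining dish of grey plastic, fixed to the bench: outside 152 mm along its x, 132 mm along its y, rim 55 mm above the bench; inside 140 by 120 mm, floor 6 mm above the bench. The rack goes in with its x along the dish's x, either way round, with 14 mm of room on each side. Origin: centre of its underside, on the bench.
- dish_floor (a point): Centre of the open dish's inner floor, 6 mm above the bench; the dish's axes.
- lidded_dish: A staining dish of the same size with its flat lid on, 69 mm high over the lid's grip: leave it alone. Origin: centre of its underside, on the bench.

How it is judged:
On the way:
1. the carrier hangs quiet and centred over the open dish, clear above its rim, for three seconds (horizontal distance between foot and dish_floor below 0.015 m and z of foot in the frame of dish above 0.056 m and contact force between carrier and dish below 0.3 N), for 2.8 s.
At the end, for the whole second after the job is handed in: the carrier stands flat on the floor of the open dish (underside within 5 mm of the floor, upright within 0.06 rad), released and at rest (z of foot in the frame of dish_floor below 0.005 m and horizontal distance between foot and dish_floor below 0.025 m and angle between carrier's own z axis and vertical below 0.06 rad and linear speed of carrier below 0.02 m/s); the robot touches nothing.
It fails at once if the hand touches the rack or the bail instead of the roller (contact force between any of the fingers, the arm and carrier above 0.5 N).
It fails at once if the carrier is pried or knocked hard against the drain stand (over 35 N), or touches the stand (over 0.3 N) once it has come upright (leaning less than 0.14 rad) (contact force between carrier and stand above 35 N or (contact force between carrier and stand above 0.3 N and angle between carrier's own z axis and vertical below 0.14 rad)).
It fails at once if the carrier is slammed into the dish or against its rim (more than 60 N) (contact force between carrier and dish above 60 N).
It fails at once if the carrier tips or swings so far that slides fall out (more than 0.5 rad) (angle between carrier's own z axis and vertical above 0.5 rad).
It fails at once if the rack touches the bench, or the lidded dish is knocked or moved (contact force between carrier and table above 0.5 N or distance of lidded_dish from where it was at the start of the episode above 0.015 m or contact force between carrier and lidded_dish above 1 N).
It also fails if it takes over 50 s, if anything falls off the work surface, if the arm or the gripper's body presses on something with over 40 N, if the wrist force passes 120 N, or if a joint passes its speed limit or range.

### The arm

A 6-joint arm with a two-finger parallel gripper is mounted at the origin on the work surface. World frame = base frame: x ahead of the robot, y to its left, z up, the work surface at z = 0. Lengths are in m, angles in rad, forces in N, time in s.
With the tool pointing down it reaches from about 0.375 to 0.9 m from the base axis. Payload 3.1 kg.
Tool frame: the origin (TCP) lies midway between the tips of the shut fingers; the grasp point (between the pads) lies 19 mm behind it (manip.pinch_z is the distance from the TCP to the grasp point, in m); z points along the fingers, y is the line along which they close (so a half turn about z gives the same grasp; the last joint's range is limited). The gripper opens to 85 mm and grips with 20 to 120 N. Pads are 22 mm wide; open, the fingers measure 114 mm over their backs; the gripper's body (76 mm by 85 mm) begins 54 mm behind the grasp point. The pads swing forward as they close: fully open they stand 13 mm farther back than shut.
Start: joints at [-1.425, 0.527, 1.433, -0, 1.181, -0.178], TCP at [0.199, -0.592, 0.231] pointing down, gripper open.
Joint ranges: [-3.08, 3.08], [-0.75, 2.2], [0.22, 2.44], [-1.43, 4.57], [0, 2.65], [-2.85, 2.85]. Speed limits (rad/s): [2.79, 2.79, 3.14, 3.14, 3.14, 3.14].

### API

Orientations are given as a unit quaternion [x, y, z, w].
In Python, from station import manip, viewer, ticket gives the robot as it stands.
- The arm moves only by the shell command python3 -m creep 'ROWS' [FORCE]. ROWS is JSON, a list of rows, each an object with "slide": the shift along the tool's x, y, z in cm, a list of three; "angular": the turn, a rotation vector about the tool's x, y, z in rad, a list of three; "claw": the opening, from -1 (shut) to 1 (fully open). A call has 1 to 10 rows; each row shifts and turns the commanded pose from where the row before left it, along the tool's axes as they then stand; what a row does not reach is not made up. A row lasts 1/12 s, in which the tool goes at most 41.7 mm and 7.16 degrees, less where a joint would pass 70% of its speed; a pose out of reach is approached as far as the arm can. A call with a gripper value outside its range is refused whole. The fingers move at their own pace and stop on an object; FORCE is the grip in N (left out, the last holds). Time passes only in rows, so rows that do not move let the fingers close. It gives the time, the measured TCP pose, the force, the opening and the grip force at its end, in the units of the state.
- manip.sense(): the state, without advancing time (a new reading comes with each control period).
- viewer.snapshot(name): name is "scene" or "top"; returns the picture (480x640x3 uint8, blue, green, red); there is no depth.
- viewer.calibration(name): a dict with "fov_y" (degrees; the focal length in pixels is half the picture's height over the tangent of half this angle, whatever the lens; pixels are square), "cx", "cy" (the principal point, pixels), "T" (4x4, takes a point from camera to world coordinates). Camera axes: x right, y up, looking along -z (the intrinsics and any distortion apply to the point x, -y, -z); pixel columns grow to the right and rows downward; lengths in m; the calibration is good to about 2 mm. A picture is of the moment at which its call begins. calibration takes no time and is no camera call.
- ticket.sign_off(): hands the job in; it is judged then, once.
The state is a dict: "t": time; "q": joint angles; "qd": joint speeds; "tau": joint torques, N m; "tcp_pos": TCP position; "tool_rot": TCP orientation; "force": force on the tool from outside, world axes, zero at the start; "ft_torque": the same for the moment, N m; "finger_gap": opening from 0.0 (shut) to 1.0 (fully open); "gripper_force": force on a finger pad.
Only numpy, scipy, OpenCV 4.12 (cv2) and the standard library are available. Lean on these libraries where they do the work, as an engineer would, in place of code of your own. Each camera call takes 0.05 s, during which the arm holds its last target. There are 200 camera calls.

## Working session

There is one attempt and no reset: what is moved stays moved. The work goes in short steps, Python scripts to look and compute and a shell command to move; the robot and the scene stay as the last step left them, time stands still between calls to the robot, and variables do not carry over. Pictures are saved under pics/ and viewed, at most 10 in all, crops included, and the job is handed in when it is done.

```bash
mkdir -p pics; ls
python3 - <<'E'
from station import manip, viewer
import cv2
for n in("scene","top"):
    cv2.imwrite(f"pics/{n}0.png",viewer.snapshot(n)); print(n,viewer.calibration(n))
s=manip.sense();print(s["t"],s["tcp_pos"],s["tool_rot"],s["finger_gap"],manip.pinch_z)
E
```

```text
pics
scene {'fov_y': 57.34412565129148, 'cx': 317.10475380736864, 'cy': 245.06141956785353, 'T': array([[-0.8571656 , -0.44196408,  0.26445206,  0.75624112],
       [ 0.51503808, -0.73383967,  0.44296176,  0.29712946],
       [-0.00170778,  0.51589446,  0.85665045,  0.80072412],
       [ 0.        ,  0.        ,  0.        ,  1.        ]])}
top {'fov_y': 53.0330713055602, 'cx': 323.6541026252766, 'cy': 241.21118859551808, 'T': array([[ 0.01149149,  0.9989077 , -0.04529187,  0.5280674 ],
       [-0.99972326,  0.0124071 ,  0.0199867 , -0.01763747],
       [ 0.02052681,  0.04504966,  0.99877384,  1.05831695],
       [ 0.        ,  0.        ,  0.        ,  1.        ]])}
0.1 [ 0.19939773 -0.59167275  0.23042219] [ 9.86843463e-01  1.61675720e-01  3.32839682e-05 -9.69852156e-04] 1.004655069926398 0.0187
```

View pics/scene0.png

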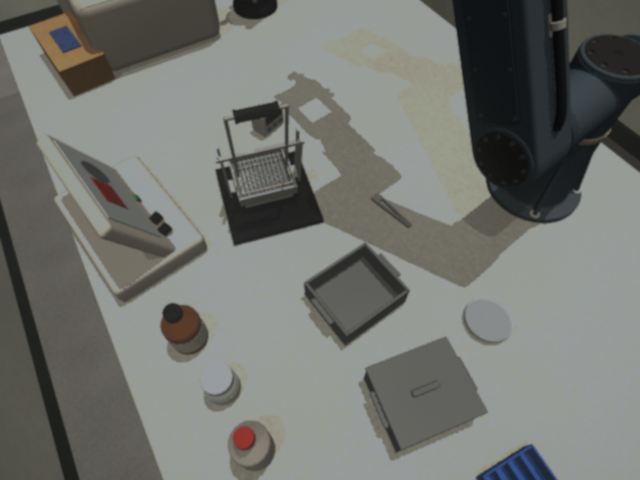

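View pics/top0.png

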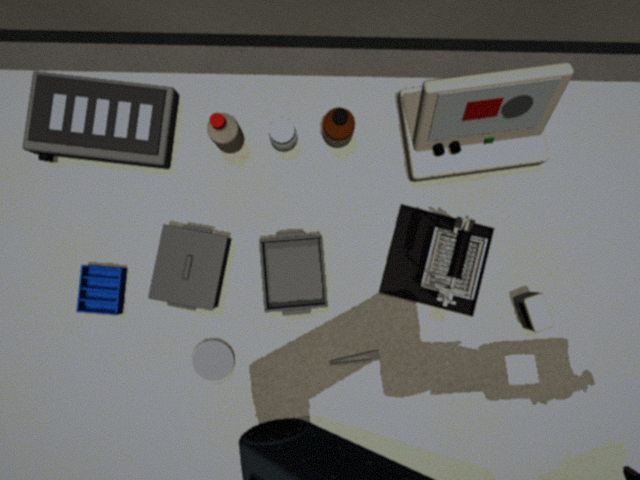

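Run:
```python
import cv2
a=cv2.imread("pics/top0.png");b=cv2.imread("pics/scene0.png")
cv2.imwrite("pics/c1.png",cv2.resize(a[195:325,370:510],None,fx=5,fy=4.6,interpolation=2) if 0 else cv2.resize(a[195:325,250:510],(780,390),interpolation=cv2.INTER_CUBIC))
c=cv2.resize(b[90:350,200:420],None,fx=2.3,fy=2.3,interpolation=cv2.INTER_CUBIC)
cv2.imwrite("pics/c2.png",c);print(c.shape)
```

```text
(598, 506, 3)
```

View pics/c1.png

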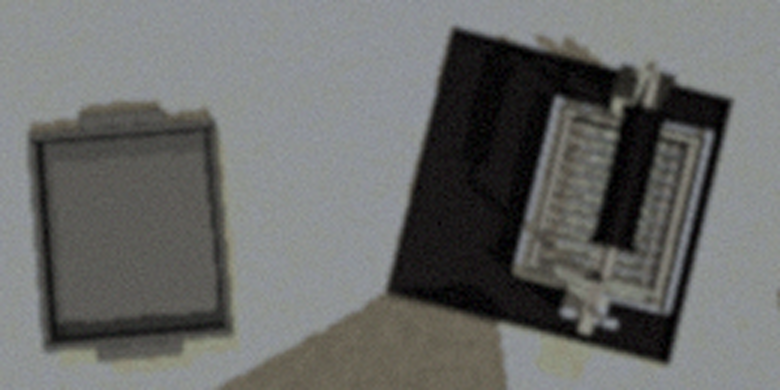

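View pics/c2.png

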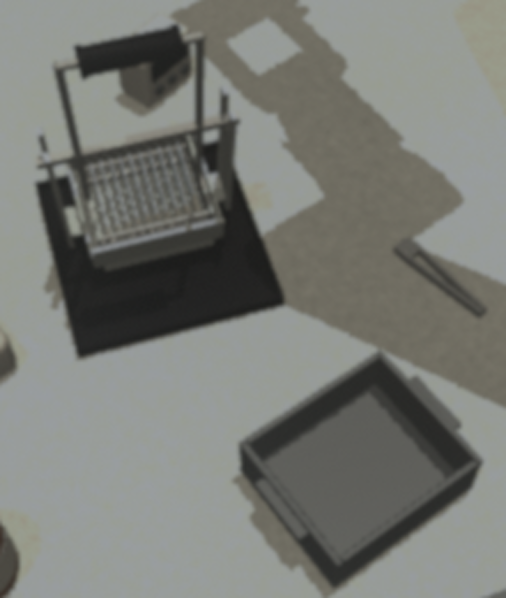

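```bash
cat > h.py <<'E'
import numpy as np
from scipy.optimize import least_squares
from scipy.spatial.transform import Rotation as R
from station import viewer
C={n:viewer.calibration(n) for n in("scene","top")}
def proj(n,p):
    c=C[n];T=c["T"];f=240/np.tan(np.radians(c["fov_y"]/2))
    q=(np.atleast_2d(p)-T[:3,3])@T[:3,:3]
    return np.c_[c["cx"]+f*q[:,0]/-q[:,2],c["cy"]-f*q[:,1]/-q[:,2]]
top=lambda a:np.array(a)/3+[250,195]
sc=lambda a:np.array(a)/2.3+[200,90]
def rect(x,hx,hy,z):
    c,s=np.cos(x[2]),np.sin(x[2])
    P=np.array([[hx,hy],[hx,-hy],[-hx,-hy],[-hx,hy]])
    return np.c_[P@np.array([[c,s],[-s,c]])+x[:2],np.full(4,z)]
def fit(hx,hy,z,obs,x0):
    def r(x):
        P=rect(x,hx,hy,z);return np.concatenate([(proj(n,P[i])-o).ravel() for n,i,o in obs])
    s=least_squares(r,x0,loss="soft_l1");print(s.x.round(4),r(s.x).round(1));return s.x
E
python3 - <<'E'
from h import *
# corners order: (+x,+y)=top-left,(+,-)=top-right,(-,-)=bottom-right,(-,+)=bottom-left
print("dish");d=[("top",[0,1,2,3],top([(30,130),(213,122),(233,335),(48,350)])),("scene",[3,0,2],sc([(481,461),(338,568),(380,353)]))]
fit(.076,.066,.055,d[:1],[.5,.05,0]);fit(.076,.066,.055,d,[.5,.05,0])
print("tray")
t=[("top",[0,1,2,3],top([(455,28),(732,98),(668,362),(388,292)])),("scene",[0,3],sc([(78,355),(283,300)]))]
for z in(.0,.01):fit(.1,.105,z,t[:1],[.5,-.25,0]);fit(.1,.105,z,t,[.5,-.25,0])
print("roller")
for a,b in[((642,110),(80,60)),((615,248),(185,42)),((629,178),(133,51))]:
    s=least_squares(lambda p:np.r_[(proj("top",p)-top([a])).ravel(),(proj("scene",p)-sc([b])).ravel()],[.5,-.25,.25]);print(s.x.round(4),s.fun.round(1))
E
```

```text
dish
[0.5071 0.0237 0.0868] [-0.5  0.4  1.7 -1.6  0.5  0.3 -1.4  0.2]
[0.5083 0.0258 0.0918] [-1.7 -0.   0.5 -2.4 -0.3 -0.5 -2.2 -0.2  1.3 -1.  -0.5 -1.1  0.2 -2.5]
tray
[ 0.538  -0.2898 -0.2378] [ 0.2  0.1 -0.7  0.2 -0.2 -0.   0.8 -0.2]
[ 0.538  -0.2896 -0.2364] [ 0.   0.1 -0.8  0.1 -0.2 -0.1  0.8 -0.1 -0.1 -0.4 -0.   0.1]
[ 0.5379 -0.2872 -0.2385] [-0.1 -0.5 -0.2 -0.1  0.1  0.5  0.2  0.1]
[ 0.5384 -0.2865 -0.2386] [-0.4 -0.7 -0.5 -0.3 -0.2  0.3 -0.1 -0.2 -0.5 -1.8  0.6 -1.3]
roller
[ 0.5824 -0.263   0.2777] [ 0.2 -0.3  0.3  0. ]
[ 0.5052 -0.2494  0.2697] [-0.5  0.8 -0.9 -0.1]
[ 0.5442 -0.2564  0.2736] [-0.2  0.4 -0.5 -0. ]
```

Run:
```python
from h import *
M=np.array([[0,0,.25],[.057,0,.25],[-.057,0,.25],[.09,0,.12],[-.09,0,.12]])
obs=[("top",[0],top([(629,178)])),("scene",[0,1,2,3,4],sc([(133,51),(58,66),(203,40),(40,163),(238,122)]))]
def mod(x): return R.from_euler("ZX",[x[3],x[4]]).apply(M)+x[:3]
def r(x):
    P=mod(x);return np.concatenate([(proj(n,P[i])-o).ravel() for n,i,o in obs])
for l in(-.25,.25):
    s=least_squares(r,[.54,-.3,.03,-.237,l],loss="soft_l1");print(s.x.round(4),r(s.x).round(1),mod(s.x)[0].round(4))
```

```text
[ 0.529  -0.3131  0.0274 -0.271  -0.2309] [ 0.2  0.4 -0.7  0.7 -1.   0.5  1.  -0.7 -0.4  0.   1.6 -0.2] [ 0.5443 -0.258   0.2708]
[ 0.529  -0.3131  0.0274 -0.271  -0.2309] [ 0.2  0.4 -0.7  0.7 -1.   0.5  1.  -0.7 -0.4  0.   1.6 -0.2] [ 0.5443 -0.258   0.2708]
```

```bash
python3 -m creep '[{"slide":[0,0,-2],"angular":[0,0,0.1],"claw":1},{"slide":[0,0,-2],"angular":[0,0,0.1],"claw":1},{"slide":[0,0,-2],"angular":[0,0,0.1],"claw":1},{"slide":[0,0,-2],"angular":[0,0,0.1],"claw":1},{"slide":[0,0,-2],"angular":[0,0,0.1],"claw":1},{"slide":[0,0,-2],"angular":[0,0,0.063],"claw":1}]' 40
python3 -m creep '[{"slide":[1.7,-2.7,0],"angular":[0,0,0],"claw":1},{"slide":[1.7,-2.7,0],"angular":[0,0,0],"claw":1},{"slide":[1.7,-2.7,0],"angular":[0,0,0],"claw":1},{"slide":[1.7,-2.7,0],"angular":[0,0,0],"claw":1},{"slide":[1.7,-2.7,0],"angular":[0,0,0],"claw":1},{"slide":[1.7,-2.7,0],"angular":[0,0,0],"claw":1},{"slide":[1.7,-2.7,0],"angular":[0,0,0],"claw":1},{"slide":[1.7,-2.7,0],"angular":[0,0,0],"claw":1},{"slide":[1.7,-2.7,0],"angular":[0,0,0],"claw":1}]'
python3 -m creep '[{"slide":[1.7,-2.7,0],"angular":[0,0,0],"claw":1}]'
python3 -m creep '[{"slide":[0,0,0],"angular":[0,0,0],"claw":1}]'
python3 -m creep '[{"slide":[0,0,0],"angular":[0,0,0],"claw":1}]'
```

```text
t: 0.6
tcp_pos: [0.1994, -0.5918, 0.3517]
tool_rot: [0.993, -0.121, -0.0, -0.001]
force: [-0.2, 0.7, -0.1]
finger_gap: 1.002
gripper_force: 0.0
t: 1.35
tcp_pos: [0.4062, -0.3907, 0.3509]
tool_rot: [0.993, -0.119, -0.0, -0.0]
force: [0.4, 0.1, -0.2]
finger_gap: 0.999
gripper_force: 0.0
t: 1.43
tcp_pos: [0.4291, -0.3685, 0.3509]
tool_rot: [0.993, -0.119, -0.0, -0.0]
force: [-0.1, -0.7, 0.5]
finger_gap: 0.998
gripper_force: 0.0
t: 1.52
tcp_pos: [0.4315, -0.3654, 0.3509]
tool_rot: [0.993, -0.116, 0.001, -0.002]
force: [-0.3, -0.9, 0.0]
finger_gap: 1.0
gripper_force: 0.0
t: 1.6
tcp_pos: [0.4291, -0.3685, 0.3509]
tool_rot: [0.993, -0.117, -0.0, -0.0]
force: [0.3, -0.0, 0.0]
finger_gap: 0.999
gripper_force: 0.0
```

```bash
python3 -m creep '[{"slide":[1.7,-2.7,0],"angular":[0,0,0],"claw":1},{"slide":[1.7,-2.7,0],"angular":[0,0,0],"claw":1},{"slide":[1.7,-2.7,0],"angular":[0,0,0],"claw":1},{"slide":[1.7,-2.7,0],"angular":[0,0,0],"claw":1},{"slide":[1.7,-2.7,2],"angular":[0,0,0],"claw":1},{"slide":[0,0,2],"angular":[0,0,0],"claw":1},{"slide":[0,0,1],"angular":[0,0,0],"claw":1},{"slide":[0,0,0],"angular":[0,0,0],"claw":1}]'
python3 - <<'E'
import cv2
from h import *
b=viewer.snapshot("scene");c=b[20:260,160:400]
cv2.imwrite("pics/c3.png",cv2.resize(c,None,fx=2.5,fy=2.5,interpolation=2))
E
```

```text
t: 2.27
tcp_pos: [0.5407, -0.2589, 0.2981]
tool_rot: [0.993, -0.119, -0.003, -0.001]
force: [-0.3, -0.1, 0.7]
finger_gap: 0.998
gripper_force: 0.0
```

View pics/c3.png

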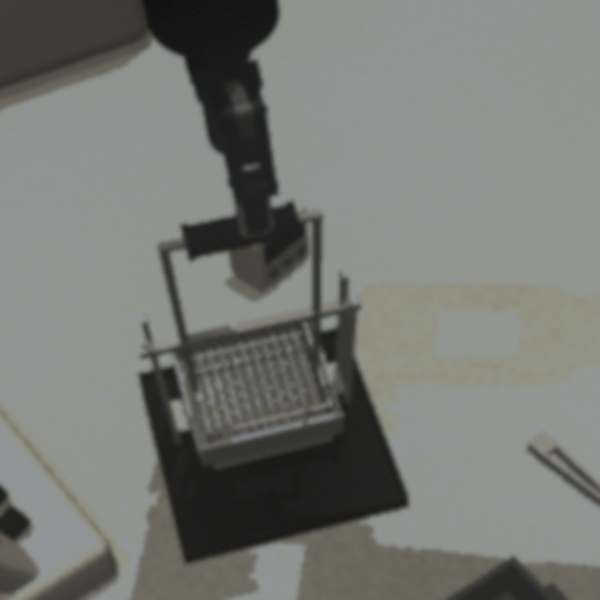

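```bash
python3 -m creep '[{"slide":[0,0,1.5],"angular":[0,0,0],"claw":1},{"slide":[0,0,1.5],"angular":[0,0,0],"claw":1},{"slide":[0,0,1.2],"angular":[0,0,0],"claw":0.6},{"slide":[0,0,0.8],"angular":[0,0,0],"claw":0.2},{"slide":[0,0,0],"angular":[0,0,0],"claw":0},{"slide":[0,0,0],"angular":[0,0,0],"claw":-0.1},{"slide":[0,0,0],"angular":[0,0,0],"claw":-0.2},{"slide":[0,0,0],"angular":[0,0,0],"claw":-0.25},{"slide":[0,0,0],"angular":[0,0,0],"claw":-0.25}]' 20
python3 - <<'E'
import cv2
from h import *
b=viewer.snapshot("scene");c=b[70:190,200:320]
cv2.imwrite("pics/c4.png",cv2.resize(c,None,fx=5,fy=5,interpolation=2))
E
```

```text
t: 3.07
tcp_pos: [0.5432, -0.2593, 0.2523]
tool_rot: [0.993, -0.119, 0.001, 0.0]
force: [-0.4, 0.5, -0.0]
finger_gap: 0.373
gripper_force: 0.0
```

View pics/c4.png

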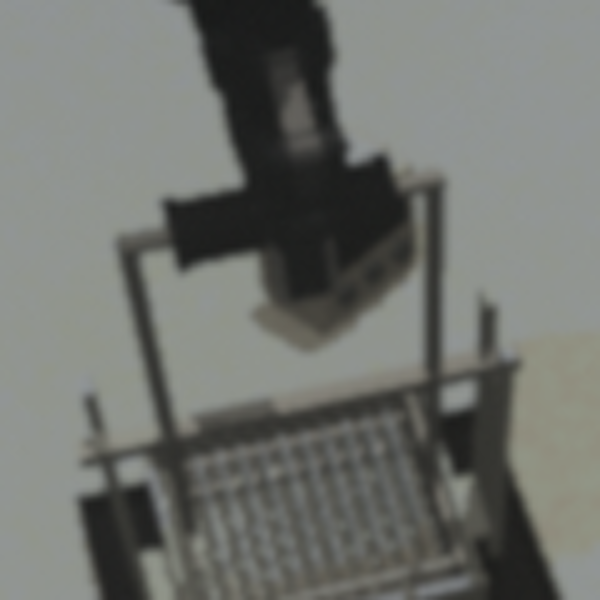

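```bash
for c in 1; do :; done; python3 -m creep '[{"slide":[0,0,0],"angular":[0,0,0],"claw":-0.35},{"slide":[0,0,0],"angular":[0,0,0],"claw":-0.4},{"slide":[0,0,0],"angular":[0,0,0],"claw":-0.45}]'
python3 -m creep '[{"slide":[0,0,0],"angular":[0,0,0],"claw":-0.5},{"slide":[0,0,0],"angular":[0,0,0],"claw":-0.6},{"slide":[0,0,0],"angular":[0,0,0],"claw":-0.8},{"slide":[0,0,0],"angular":[0,0,0],"claw":-1}]' 40
python3 -c "
from station import manip;s=manip.sense();print(s['force'],s['ft_torque'],s['t'])"
```

```text
t: 3.37
tcp_pos: [0.5431, -0.2585, 0.2515]
tool_rot: [0.993, -0.119, 0.0, -0.0]
force: [0.8, 0.1, -0.5]
finger_gap: 0.276
gripper_force: 0.5
t: 3.7
tcp_pos: [0.5431, -0.2587, 0.2516]
tool_rot: [0.993, -0.119, 0.0, -0.0]
force: [-0.1, 2.0, 2.2]
finger_gap: 0.24
gripper_force: 39.0
[-0.11402359  1.9742097   2.24866037] [ 0.27294834 -0.05624841 -0.03880837] 3.7
```

```bash
python3 -m creep '[{"slide":[0,-0.05,-0.2],"angular":[0,0,0],"claw":-1},{"slide":[0,-0.1,-0.38],"angular":[0,0,0],"claw":-1},{"slide":[0,-0.1,-0.38],"angular":[0,0,0],"claw":-1},{"slide":[0,-0.1,-0.38],"angular":[0,0,0],"claw":-1},{"slide":[0,-0.1,-0.38],"angular":[0,0,0],"claw":-1},{"slide":[0,-0.05,-0.2],"angular":[0,0,0],"claw":-1},{"slide":[0,0,0],"angular":[0,0,0],"claw":-1}]' 60
python3 -c "
from station import manip;s=manip.sense();print(s['force'],s['ft_torque'],s['t'])"
```

```text
t: 4.28
tcp_pos: [0.5442, -0.2541, 0.2712]
tool_rot: [0.993, -0.119, 0.0, 0.0]
force: [-0.5, -0.7, -2.6]
finger_gap: 0.237
gripper_force: 59.1
[-0.45736842 -0.74767327 -2.60829703] [-0.12006164  0.09965285 -0.05575953] 4.2833
```

```bash
cat > sw.py <<'E'
import numpy as np
from scipy.optimize import least_squares
L=.229;g=9.81;n=40;dt=1/12/n
def sim(du,dz,th=0.,w=0.,rel=None):
    """du,dz per row (m). th>0: foot lags to -y'. rel: z rise at which it comes free"""
    ker=np.ones(16)/16
    vu=np.convolve(np.repeat(du,n)*12,ker)[:len(du)*n];vz=np.convolve(np.repeat(dz,n)*12,ker)[:len(du)*n]
    au=np.diff(np.r_[0,vu])/dt;az=np.diff(np.r_[0,vz])/dt
    z=np.cumsum(vz)*dt;T=[]
    for k in range(len(au)):
        if rel is None or z[k]>rel:
            w+=dt*(-(g+az[k])*np.sin(th)+au[k]*np.cos(th))/L;th+=dt*w
        T.append(th)
    return th,w,np.array(T)
def plan(fix,N,U,dz,th=0.,w=0.,rel=None,tail=1,vmax=.034):
    f=lambda x:np.r_[fix,x,np.zeros(tail)]
    def r(x):
        a,b,T=sim(f(x),dz,th,w,rel);d=f(x)
        return np.r_[a*200,b*30,(d.sum()-U)*2e3,np.diff(np.r_[d,0])*30,100*np.maximum(abs(T[::10])-.3,0)]
    s=least_squares(r,np.full(N,(U-sum(fix))/N),bounds=(-vmax,vmax));d=f(s.x)
    a,b,T=sim(d,dz,th,w,rel);return d,a,b,T
E
python3 - <<'E'
from sw import *
dz=np.r_[.008,.035,.03,.01,np.zeros(17)]
d,a,b,T=plan([.002,.009],18,.2625,dz,.25,0,.0115,tail=1)
d=np.round(d,3);a,b,T=sim(d,dz,.25,0,.0115)
print((d*100).round(2),d.sum(),a,b);print(T[n-1::n].round(3))
for t0,rel in((.23,.0115),(.25,.02),(.25,.005)):print(sim(d,dz,t0,0,rel)[:2])
E
```

```text
[0.2 0.9 1.1 1.4 1.8 2.1 2.4 2.5 2.4 2.1 1.7 1.3 1.  0.8 0.7 0.8 0.8 0.9
 0.8 0.5 0. ] 0.262 -0.0008416303704382504 -0.00150231094366157
[ 0.25   0.23   0.157  0.061 -0.033 -0.104 -0.132 -0.116 -0.069 -0.013
  0.03   0.048  0.038  0.008 -0.029 -0.056 -0.065 -0.052 -0.027 -0.005
 -0.001]
(np.float64(0.0038238857829574415), np.float64(-0.11804449590539583))
(np.float64(-0.03364303214943382), np.float64(-0.11776068764440911))
(np.float64(0.06270201879782589), np.float64(0.14677997580992766))
```

```bash
python3 -m creep '[{"slide":[0,-0.2,-0.8],"angular":[0,0,0],"claw":-1},{"slide":[0,-0.9,-3.5],"angular":[0,0,0],"claw":-1},{"slide":[0,-1.1,-3.0],"angular":[0,0,0],"claw":-1},{"slide":[0,-1.4,-1.5],"angular":[0,0,0],"claw":-1},{"slide":[0,-1.8,-0.5],"angular":[0,0,0],"claw":-1},{"slide":[0,-2.1,0],"angular":[0,0,0],"claw":-1},{"slide":[0,-2.4,0],"angular":[0,0,0],"claw":-1},{"slide":[-0.5,-2.5,0],"angular":[0,0,0],"claw":-1},{"slide":[-1.0,-2.4,0],"angular":[0,0,0],"claw":-1},{"slide":[-1.1,-2.1,0],"angular":[0,0,0],"claw":-1}]' 60
python3 -m creep '[{"slide":[-1.1,-1.7,0],"angular":[0,0,0],"claw":-1},{"slide":[-1.1,-1.3,0],"angular":[0,0,0],"claw":-1},{"slide":[-1.1,-1.0,0],"angular":[0,0,0],"claw":-1},{"slide":[-1.1,-0.8,0],"angular":[0,0,0],"claw":-1},{"slide":[-1.1,-0.7,0],"angular":[0,0,0],"claw":-1},{"slide":[-1.1,-0.8,0],"angular":[0,0,0],"claw":-1},{"slide":[-1.0,-0.8,0],"angular":[0,0,0],"claw":-1},{"slide":[0,-0.9,0],"angular":[0,0,0],"claw":-1},{"slide":[0,-0.8,0],"angular":[0,0,0],"claw":-1},{"slide":[0,-0.5,0],"angular":[0,0,0],"claw":-1}]'
cat > look.py <<'E'
import sys,cv2
from h import *
from station import manip
N=int(sys.argv[1]);F=[]
for i in range(N):
    t=manip.sense()["t"];F.append((t,viewer.snapshot("scene"),viewer.snapshot("top")))
import pickle;pickle.dump(F,open("F.pkl","wb"))
s=manip.sense();print(s["t"],s["tcp_pos"],s["tool_rot"],s["force"])
cv2.imwrite(f"pics/{sys.argv[2]}.png",np.vstack([F[0][1][80:380,100:500],F[N//2][1][80:380,100:500]]))
E
python3 look.py 10 m1
```

```text
t: 5.12
tcp_pos: [0.5587, -0.0817, 0.3638]
tool_rot: [0.993, -0.118, 0.0, -0.001]
force: [1.4, 0.5, -4.5]
finger_gap: 0.241
gripper_force: 59.3
t: 5.95
tcp_pos: [0.5079, 0.0253, 0.3638]
tool_rot: [0.993, -0.119, 0.001, 0.0]
force: [1.4, 0.0, -3.8]
finger_gap: 0.238
gripper_force: 59.3
6.95 [0.50669833 0.02463166 0.36353646] [ 9.92917138e-01 -1.18808913e-01 -1.98187695e-07  3.59736681e-06] [ 0.78222905 -0.43968221 -3.60662404]
```

View pics/m1.png

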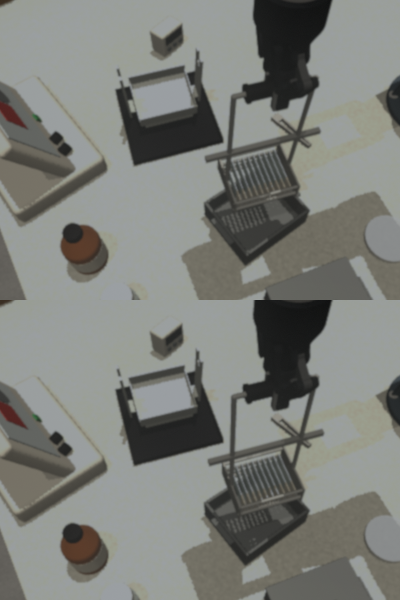

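```bash
cat > swing.py <<'E'
import pickle,cv2
from h import *
from station import manip
F=pickle.load(open("F.pkl","rb"));s=manip.sense()
Rt=R.from_quat(s["tool_rot"]).as_matrix();up=-Rt[:,1];piv=np.array(s["tcp_pos"])+Rt[:,2]*-.019
def pt(th,z=.03,x=0):  # th>0 foot towards -y'
    return piv+Rt[:,0]*x+(z-.25)*(np.cos(th)*np.array([0,0,1])+np.sin(th)*up)
t=np.array([f[0] for f in F]);res=[]
for k,n in((1,"scene"),(2,"top")):
    c=proj(n,pt(0))[0];print(n,c.round(),end=" ")
    G=[cv2.GaussianBlur(cv2.cvtColor(f[k],cv2.COLOR_BGR2GRAY),(3,3),0) for f in F]
    tk=t+(.05 if k==2 else 0)
    x,y=int(c[0]),int(c[1]);m=np.zeros_like(G[0]);m[y-22:y+22,x-25:x+25]=255
    if n=="top":continue
    m0=len(F)//2
    p=cv2.goodFeaturesToTrack(G[m0],40,.02,4,mask=m)
    D=[]
    for gimg in G:
        q,st,e=cv2.calcOpticalFlowPyrLK(G[m0],gimg,p,None,winSize=(25,25),maxLevel=2);D.append(np.median((q-p)[:,0],0))
    D=np.array(D);J=(proj(n,pt(.01))-proj(n,pt(-.01)))[0]/.02
    th=D@J/(J@J);w=6.54
    A=np.c_[np.cos(w*(tk-s["t"])),np.sin(w*(tk-s["t"])),np.ones(len(t))]
    c_,*_=np.linalg.lstsq(A,th,rcond=None)
    print(len(p),"th",th.round(3),"resid",(A@c_-th).round(3));print("theta now",c_[0].round(4),"rate",(c_[1]*w).round(4),"t",s["t"],"amp",np.hypot(*c_[:2]).round(4))
E
python3 swing.py
```

```text
scene [362. 256.] 36 th [ 0.04   0.017 -0.005 -0.016 -0.015  0.     0.023  0.042  0.054  0.048] resid [-0.     0.     0.001 -0.001 -0.     0.    -0.001  0.001 -0.001  0.   ]
theta now 0.0134 rate -0.216 t 6.95 amp 0.0356
top [291. 274.]
```

Run:
```python
from sw import *
d,a,b,T=plan([],7,0.,np.zeros(8),.0134,-.216)
d=np.round(d,4);print((d*100).round(2),d.sum(),sim(d,np.zeros(8),.0134,-.216)[:2])
```

```text
[-0.41 -0.05  0.31  0.42  0.22 -0.14 -0.34  0.  ] 9.99999999999994e-05 (np.float64(-0.0005029388339206197), np.float64(0.0010595005634175094))
```

```bash
python3 -m creep '[{"slide":[0,0.41,0],"angular":[0,0,0],"claw":-1},{"slide":[0,0.05,0],"angular":[0,0,0],"claw":-1},{"slide":[0,-0.31,0],"angular":[0,0,0],"claw":-1},{"slide":[0,-0.42,0],"angular":[0,0,0],"claw":-1},{"slide":[0,-0.22,0],"angular":[0,0,0],"claw":-1},{"slide":[0,0.14,0],"angular":[0,0,0],"claw":-1},{"slide":[0,0.34,0],"angular":[0,0,0],"claw":-1},{"slide":[0,0,0],"angular":[0,0,0],"claw":-1}]'
python3 -m creep '[{"slide":[0,0,0],"angular":[0,0,-0.02],"claw":-1},{"slide":[0,0,0],"angular":[0,0,-0.036],"claw":-1},{"slide":[0,0,0],"angular":[0,0,-0.036],"claw":-1},{"slide":[0,0,0],"angular":[0,0,-0.036],"claw":-1},{"slide":[0,0,0],"angular":[0,0,-0.036],"claw":-1},{"slide":[0,0,0],"angular":[0,0,-0.036],"claw":-1},{"slide":[0,0,0],"angular":[0,0,-0.036],"claw":-1},{"slide":[0,0,0],"angular":[0,0,-0.036],"claw":-1},{"slide":[0,0,0],"angular":[0,0,-0.036],"claw":-1},{"slide":[0,0,0],"angular":[0,0,-0.02],"claw":-1}]'
python3 look.py 11 m2; python3 swing.py
python3 - <<'E'
import pickle,cv2
import numpy as np
F=pickle.load(open("F.pkl","rb"))
a=F[-1][1][180:350,270:430];b=F[-1][2][215:325,230:390]
a=cv2.resize(a,None,fx=2.4,fy=2.4,interpolation=2);b=cv2.resize(b,None,fx=2.5,fy=2.5,interpolation=2)
print(a.shape,b.shape);o=np.zeros((408,790,3),np.uint8);o[:408,:384]=a[:408,:384];o[:275,390:790]=b
cv2.imwrite("pics/c5.png",o)
E
```

```text
t: 7.62
tcp_pos: [0.5066, 0.0243, 0.3635]
tool_rot: [0.993, -0.119, -0.0, 0.0]
force: [0.1, 1.1, -4.3]
finger_gap: 0.238
gripper_force: 59.3
t: 8.45
tcp_pos: [0.5067, 0.0246, 0.3635]
tool_rot: [0.999, 0.046, -0.0, -0.0]
force: [-0.4, 0.3, -4.5]
finger_gap: 0.243
gripper_force: 59.3
9.55 [0.50675092 0.02472631 0.3635204 ] [ 9.98992572e-01  4.48758312e-02  4.10974442e-06 -1.75260323e-05] [-1.0259915  -1.61237959 -2.94598363]
scene [362. 256.] 36 th [-0.003 -0.003 -0.002 -0.     0.     0.    -0.001 -0.002 -0.004 -0.004
 -0.003] resid [-0. -0.  0. -0. -0.  0.  0. -0.  0.  0.  0.]
theta now -0.0004 rate 0.0139 t 9.55 amp 0.0022
top [291. 274.] (408, 384, 3) (275, 400, 3)
```

View pics/c5.png

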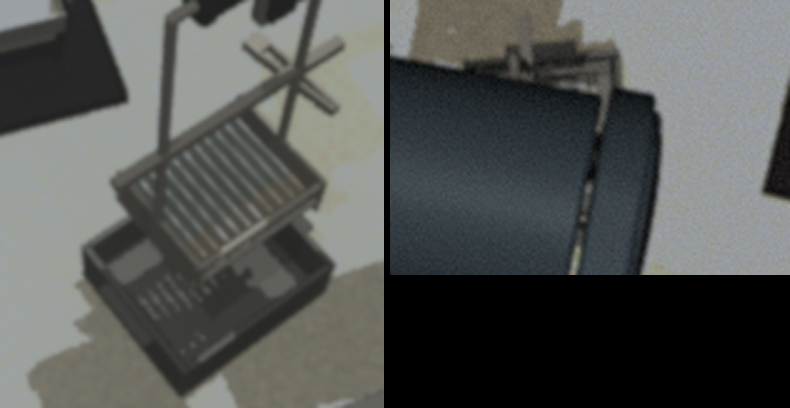

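Run:
```python
from h import *
s2=lambda a:np.array(a)/2.4+[270,180]
ob=[("scene",[1,3,0],s2([(83,247),(334,266),(181,376)])),("scene",[2],sc([(380,353)])),("top",[0,1,2,3],top([(32,130),(213,122),(233,335),(46,350)]))]
fit(.076,.066,.055,ob[:2],[.5,.03,.09]);fit(.076,.066,.055,ob,[.5,.03,.09])
# carrier, upright, pivot z .3825
M=np.array([[.09,0,.12],[-.09,0,.12],[-.0555,.046,.04]]);zf=.3635+.019-.25
o=s2([(115,184),(342,42),(324,186)])
def r(x):return (proj("scene",R.from_euler("z",x[3]).apply(M)+x[:3])-o).ravel()
s=least_squares(r,[.507,.025,zf,.09]);print(s.x.round(4),s.fun.round(1))
def r2(x):return (proj("scene",R.from_euler("z",x[2]).apply(M)+[x[0],x[1],zf])-o).ravel()
s=least_squares(r2,[.507,.025,.09]);print(s.x.round(4),s.fun.round(1),zf)
```

```text
[0.5106 0.0276 0.0857] [-1.9 -0.3  0.9  0.3  0.2  0.6  0.  -1.2]
[0.5087 0.026  0.0877] [-1.5 -1.3  1.2 -0.9  0.7 -0.6  0.3 -2.3 -2.3 -0.4  0.5 -2.4 -0.6 -0.5
 -1.8 -0.6]
[0.5078 0.0252 0.1347 0.0723] [-0.6  0.1 -0.3  1.   1.1 -1.2]
[0.5068 0.0242 0.0713] [-0.4 -0.  -0.4  1.2  1.  -1.3] 0.1325
```

```bash
python3 -m creep '[{"slide":[0.1,-0.05,0.5],"angular":[0,0,0],"claw":-1},{"slide":[0.1,-0.05,1],"angular":[0,0,0],"claw":-1},{"slide":[0,0,1],"angular":[0,0,0],"claw":-1},{"slide":[0,0,0.5],"angular":[0,0,0],"claw":-1},{"slide":[0,0,0],"angular":[0,0,0],"claw":-1},{"slide":[0,0,0],"angular":[0,0,0],"claw":-1},{"slide":[0,0,0],"angular":[0,0,0],"claw":-1},{"slide":[0,0,0],"angular":[0,0,0],"claw":-1},{"slide":[0,0,0],"angular":[0,0,0],"claw":-1},{"slide":[0,0,0],"angular":[0,0,0],"claw":-1}]' >/dev/null
H='[{"slide":[0,0,0],"angular":[0,0,0],"claw":-1}]'
python3 -m creep '[{"slide":[0,0,0],"angular":[0,0,0],"claw":-1},{"slide":[0,0,0],"angular":[0,0,0],"claw":-1},{"slide":[0,0,0],"angular":[0,0,0],"claw":-1},{"slide":[0,0,0],"angular":[0,0,0],"claw":-1},{"slide":[0,0,0],"angular":[0,0,0],"claw":-1},{"slide":[0,0,0],"angular":[0,0,0],"claw":-1},{"slide":[0,0,0],"angular":[0,0,0],"claw":-1},{"slide":[0,0,0],"angular":[0,0,0],"claw":-1},{"slide":[0,0,0],"angular":[0,0,0],"claw":-1},{"slide":[0,0,0],"angular":[0,0,0],"claw":-1}]' >/dev/null
python3 -m creep '[{"slide":[0,0,0],"angular":[0,0,0],"claw":-1},{"slide":[0,0,0],"angular":[0,0,0],"claw":-1},{"slide":[0,0,0],"angular":[0,0,0],"claw":-1},{"slide":[0,0,0],"angular":[0,0,0],"claw":-1},{"slide":[0,0,0],"angular":[0,0,0],"claw":-1},{"slide":[0,0,0],"angular":[0,0,0],"claw":-1},{"slide":[0,0,0],"angular":[0,0,0],"claw":-1},{"slide":[0,0,0],"angular":[0,0,0],"claw":-1},{"slide":[0,0,0],"angular":[0,0,0],"claw":-1},{"slide":[0,0,0],"angular":[0,0,0],"claw":-1}]' >/dev/null
python3 look.py 12 m3; python3 swing.py
```

```text
13.25 [0.50865096 0.02590221 0.33351587] [ 9.98993142e-01  4.48631568e-02  4.87398343e-06 -1.60130962e-05] [ 0.6926349  -0.44322385 -3.57588471]
scene [360. 266.] 40 th [-0.011 -0.012 -0.01  -0.006 -0.002  0.     0.    -0.002 -0.006 -0.01
 -0.012 -0.011] resid [ 0. -0.  0.  0. -0. -0.  0.  0. -0. -0.  0. -0.]
theta now -0.0027 rate 0.0361 t 13.25 amp 0.0061
top [291. 273.]
```

```bash
python3 -m creep '[{"slide":[0,0,0.4],"angular":[0,0,0],"claw":-1},{"slide":[0,0,0.9],"angular":[0,0,0],"claw":-1},{"slide":[0,0,1],"angular":[0,0,0],"claw":-1},{"slide":[0,0,1],"angular":[0,0,0],"claw":-1},{"slide":[0,0,1],"angular":[0,0,0],"claw":-1},{"slide":[0,0,1],"angular":[0,0,0],"claw":-1},{"slide":[0,0,1],"angular":[0,0,0],"claw":-1},{"slide":[0,0,1],"angular":[0,0,0],"claw":-1},{"slide":[0,0,0.7],"angular":[0,0,0],"claw":-1},{"slide":[0,0,0.3],"angular":[0,0,0],"claw":-1}]'
python3 -m creep '[{"slide":[0,0,0.15],"angular":[0,0,0],"claw":-1},{"slide":[0,0,0.15],"angular":[0,0,0],"claw":-1},{"slide":[0,0,0.15],"angular":[0,0,0],"claw":-1},{"slide":[0,0,0.15],"angular":[0,0,0],"claw":-1},{"slide":[0,0,0],"angular":[0,0,0],"claw":-1}]'
```

```text
t: 14.08
tcp_pos: [0.5077, 0.0261, 0.2487]
tool_rot: [0.999, 0.045, -0.002, -0.0]
force: [-0.3, -0.1, -4.0]
finger_gap: 0.24
gripper_force: 59.3
t: 14.5
tcp_pos: [0.5087, 0.0259, 0.2446]
tool_rot: [0.999, 0.045, 0.0, 0.0]
force: [0.5, 0.2, -3.1]
finger_gap: 0.242
gripper_force: 59.3
```

```bash
python3 -m creep '[{"slide":[0,0,0.1],"angular":[0,0,0],"claw":-1},{"slide":[0,0,0.1],"angular":[0,0,0],"claw":-1},{"slide":[0,0,0],"angular":[0,0,0],"claw":-1}]'
python3 -m creep '[{"slide":[0,0,0.1],"angular":[0,0,0],"claw":-1},{"slide":[0,0,0.1],"angular":[0,0,0],"claw":-1},{"slide":[0,0,0],"angular":[0,0,0],"claw":-1}]'
```

```text
t: 14.75
tcp_pos: [0.5086, 0.0259, 0.2425]
tool_rot: [0.999, 0.045, 0.0, 0.0]
force: [-0.5, 0.6, -3.2]
finger_gap: 0.239
gripper_force: 59.3
t: 15.0
tcp_pos: [0.5086, 0.0259, 0.2403]
tool_rot: [0.999, 0.045, -0.0, -0.0]
force: [-0.3, -0.1, -3.9]
finger_gap: 0.239
gripper_force: 59.3
```

```bash
python3 -m creep '[{"slide":[0,0,0.1],"angular":[0,0,0],"claw":-1},{"slide":[0,0,0.1],"angular":[0,0,0],"claw":-1},{"slide":[0,0,0],"angular":[0,0,0],"claw":-1}]'
python3 -m creep '[{"slide":[0,0,0.1],"angular":[0,0,0],"claw":-1},{"slide":[0,0,0],"angular":[0,0,0],"claw":-1}]'
python3 -m creep '[{"slide":[0,0,0.1],"angular":[0,0,0],"claw":-1},{"slide":[0,0,0],"angular":[0,0,0],"claw":-1}]'
```

```text
t: 15.25
tcp_pos: [0.5086, 0.0259, 0.2383]
tool_rot: [0.999, 0.045, -0.0, -0.0]
force: [0.6, 0.4, -4.3]
finger_gap: 0.239
gripper_force: 59.3
t: 15.42
tcp_pos: [0.5085, 0.0259, 0.2373]
tool_rot: [0.999, 0.045, -0.0, -0.0]
force: [0.2, 0.3, -4.7]
finger_gap: 0.241
gripper_force: 59.3
t: 15.58
tcp_pos: [0.5086, 0.0259, 0.2364]
tool_rot: [0.999, 0.045, -0.0, -0.0]
force: [0.2, -0.2, -5.4]
finger_gap: 0.242
gripper_force: 59.3
```

```bash
python3 -m creep '[{"slide":[0,0,0.1],"angular":[0,0,0],"claw":-1},{"slide":[0,0,0],"angular":[0,0,0],"claw":-1}]'
python3 -m creep '[{"slide":[0,0,0.1],"angular":[0,0,0],"claw":-1},{"slide":[0,0,0],"angular":[0,0,0],"claw":-1}]'
```

```text
t: 15.75
tcp_pos: [0.5086, 0.0259, 0.2354]
tool_rot: [0.999, 0.045, -0.0, -0.0]
force: [-0.3, -0.4, -3.6]
finger_gap: 0.24
gripper_force: 59.3
t: 15.92
tcp_pos: [0.5086, 0.0259, 0.2344]
tool_rot: [0.999, 0.045, -0.0, -0.0]
force: [-0.2, -0.0, -3.8]
finger_gap: 0.239
gripper_force: 59.3
```

```bash
python3 look.py 1 m4
python3 - <<'E'
import pickle,cv2
F=pickle.load(open("F.pkl","rb"))
cv2.imwrite("pics/c6.png",cv2.resize(F[0][1][180:350,270:430],None,fx=3,fy=3,interpolation=2))
E
```

```text
16.0167 [0.50861067 0.02590913 0.23446243] [ 9.98991949e-01  4.48896553e-02 -6.19923824e-05 -1.46894881e-05] [-0.54086398  0.18995882 -4.46966792]
```

View pics/c6.png

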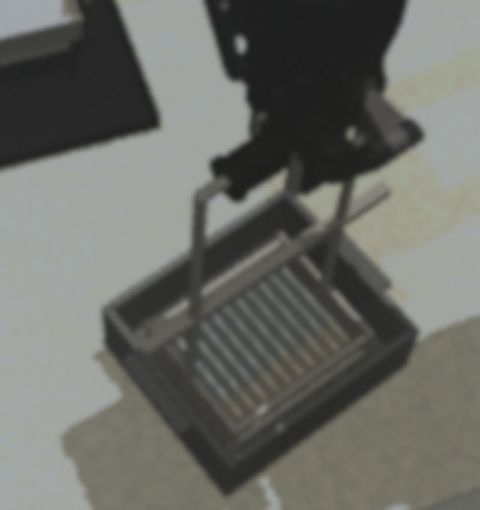

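Rack is inside the dish with its walls clear on all sides (rack corners about (180,340), (365,335), (235,430) in the crop); it isn't quite on the floor yet.

```bash
python3 -m creep '[{"slide":[0,0,0.1],"angular":[0,0,0],"claw":-1},{"slide":[0,0,0],"angular":[0,0,0],"claw":-1}]' | grep -E "tcp|^force"
python3 -m creep '[{"slide":[0,0,0.1],"angular":[0,0,0],"claw":-1},{"slide":[0,0,0],"angular":[0,0,0],"claw":-1}]'| grep -E "tcp|^force"
python3 -m creep '[{"slide":[0,0,0.1],"angular":[0,0,0],"claw":-1},{"slide":[0,0,0],"angular":[0,0,0],"claw":-1}]'| grep -E "tcp|^force"
```

```text
tcp_pos: [0.5086, 0.0259, 0.2334]
force: [-0.6, 0.8, -3.7]
tcp_pos: [0.5085, 0.0259, 0.2323]
force: [-0.3, -1.4, -3.5]
tcp_pos: [0.5085, 0.0259, 0.2313]
force: [0.3, -0.3, -3.0]
```

```bash
python3 -m creep '[{"slide":[0,0,0.1],"angular":[0,0,0],"claw":-1},{"slide":[0,0,0],"angular":[0,0,0],"claw":-1}]' | grep -E "tcp|^force"
python3 -m creep '[{"slide":[0,0,0.05],"angular":[0,0,0],"claw":-1},{"slide":[0,0,0],"angular":[0,0,0],"claw":-1}]'| grep -E "tcp|^force"
python3 -m creep '[{"slide":[0,0,0],"angular":[0,0,0],"claw":-1},{"slide":[0,0,0],"angular":[0,0,0],"claw":-1}]'| grep -E "tcp|^force"
```

```text
tcp_pos: [0.5087, 0.0258, 0.2306]
force: [-0.3, -0.1, -3.3]
tcp_pos: [0.5089, 0.0257, 0.2305]
force: [-0.5, -1.4, -0.4]
tcp_pos: [0.5089, 0.0257, 0.2305]
force: [-1.0, -1.8, 1.5]
```

Contact: the weight has come off. Release and withdraw.

```bash
python3 -m creep '[{"slide":[0,0,0],"angular":[0,0,0],"claw":-0.45},{"slide":[0,0,0],"angular":[0,0,0],"claw":-0.4},{"slide":[0,0,0],"angular":[0,0,0],"claw":-0.3},{"slide":[0,0,0],"angular":[0,0,0],"claw":0},{"slide":[0,0,0],"angular":[0,0,0],"claw":0.3},{"slide":[0,0,0],"angular":[0,0,0],"claw":0.5},{"slide":[0,0,0],"angular":[0,0,0],"claw":0.5}]' 20
python3 -m creep '[{"slide":[0,0,-0.5],"angular":[0,0,0],"claw":0.5},{"slide":[0,0,-1],"angular":[0,0,0],"claw":0.5},{"slide":[0,0,-1.5],"angular":[0,0,0],"claw":0.5},{"slide":[0,0,-2],"angular":[0,0,0],"claw":0.5},{"slide":[0,0,-3],"angular":[0,0,0],"claw":0.5},{"slide":[0,0,-3],"angular":[0,0,0],"claw":0.5},{"slide":[0,0,-1],"angular":[0,0,0],"claw":0.5},{"slide":[0,0,0],"angular":[0,0,0],"claw":0.5},{"slide":[0,0,0],"angular":[0,0,0],"claw":0.5},{"slide":[0,0,0],"angular":[0,0,0],"claw":0.5}]'
python3 look.py 2 m5
python3 - <<'E'
import pickle,cv2
F=pickle.load(open("F.pkl","rb"))
cv2.imwrite("pics/c7.png",cv2.resize(F[-1][1][130:350,250:430],None,fx=2.5,fy=2.5,interpolation=2))
E
```

```text
t: 17.6
tcp_pos: [0.5087, 0.0259, 0.23]
tool_rot: [0.999, 0.045, 0.0, -0.0]
force: [0.4, -0.4, 0.3]
finger_gap: 0.751
gripper_force: 0.0
t: 18.43
tcp_pos: [0.5075, 0.0261, 0.3484]
tool_rot: [0.999, 0.045, -0.002, -0.0]
force: [-0.1, 0.6, -0.5]
finger_gap: 0.752
gripper_force: 0.0
18.6333 [0.50795897 0.02598066 0.34855083] [ 9.98994064e-01  4.48147593e-02 -1.54125429e-03 -3.50577416e-04] [-0.2397277  -0.61085402  0.70297767]
```

View pics/c7.png

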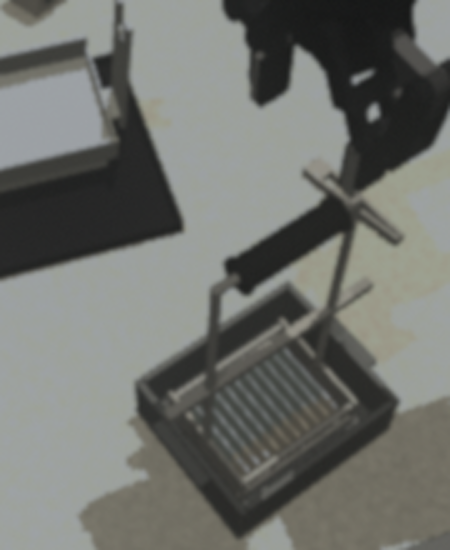

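The carrier stands upright in the dish, the roller is free at crop (295,245), and the hand is clear above it.

```bash
python3 -c "
from station import ticket;print(ticket.sign_off())"
```

```text
the job is handed in; nothing more can be done
None
```

The carrier hung quiet over the open dish for over three seconds, now stands upright and released on its floor with the hand clear above, and the job was handed in at about 18.6 s; no verdict came back.

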